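Hang up the ear defenders

TASK

Hang the ear defenders that stand loose on the bench over the steel rail: headband across the rail, one cup on each side, on a free stretch of the rail so that they hang clear of the pair already there. Do not disturb that pair or the other things on the bench.

Things in the scene. Friction and masses are not known exactly. Their poses are not given: they have to be found in the camera images.
- loose_pair: The rigid ear defenders to hang, ~0.25 kg, 146 (x, cup to cup) x 76 (y) x 150 mm high, upright on two grey cups under a black headband arch. Origin: centre of underside, z up; same either way round. Cups: |x| 34 to 74, z 0 to 82, 68 mm gap between. Crown, top of the arch: level block |x| up to 21, 30 wide in y, z 130 to 150, beyond it sloping down; grasp from above, fingers closing along y.
- loose_pair_crown (a point): Centre of the underside of the loose pair's crown padding, 130 mm above its origin; axes as the body. When hung, this point rests on top of the rail.
- hung_pair: An identical pair of ear defenders, already hanging loosely over the rail; same origin and axes. Not to be disturbed. It hangs anywhere in the middle 240 mm of the rail, so one side of it always has more room.
- hung_pair_crown (a point): The same point of the hung pair, resting on top of the rail.
- rack: Rack fixed to the bench: round level steel rail, 22 mm diameter, along the rack's y between two aluminium posts 160 mm high, inner faces at y = +-229 mm, feet 120 (x) x 50 mm (y). Origin on the bench below the middle of the rail. Rail top 156 mm above the bench: a pair hung on it has its cups 26 mm above the bench.
- rail_mid (a point): Middle of the rail, on its axis, 145 mm above the bench; y runs along the rail, z up.
- micrometer: Loose steel micrometer lying on the bench to the right, about 170 x 65 x 20 mm; origin at its anvil end. Bystander.
- calculator: Loose black calculator 150 x 100 x 20 mm on the bench to the left, origin centre of underside. Bystander.

How it is judged:
By the outcome, as a careful person would: the job done as asked, in the order asked, and still so for the second after the job is handed in, with the robot touching nothing.
It also fails if it takes over 48 s, if anything falls off the work surface, if the arm or the gripper's body presses on something with over 40 N, if the wrist force passes 120 N, or if a joint passes its speed limit or range.

ROBOT

A 7-joint arm with a two-finger parallel gripper is mounted at the origin on the work surface. World frame = base frame: x ahead of the robot, y to its left, z up, the work surface at z = 0. Lengths are in m, angles in rad, forces in N, time in s.
With the tool pointing down it reaches from about 0.4 to 0.85 m from the base axis. Payload 4.5 kg.
Tool frame: the origin (TCP) lies on the centre line of the jaws, within the pads' length; the fingertips stand 11 mm ahead of it and the grasp point (between the pads) lies 8 mm behind it (manip.tcp_to_tips is the y of the fingertips in the tool frame, in m); y points along the fingers, x is the direction in which the jaws open and shut, and the axes are right-handed (so a half turn about y gives the same grasp; the last joint's range is limited). The gripper opens to 88 mm and grips with 3 to 60 N. Pads are 18 mm wide; open, the fingers measure 123 mm over their backs; the gripper's body (75 mm by 187 mm) begins 45 mm behind the grasp point.
Start: joints at [-1.239, 0.689, -0.195, 1.565, 0.157, 0.902, -0.215], TCP at [0.183, 0.598, 0.25] pointing down, gripper open.
Joint ranges: [-3.01, 3.01], [-0.46, 2.08], [-1.47, 1.51], [0.13, 2.56], [-1, 4.14], [0.04, 2.09], [-2.66, 2.66]. Speed limits (rad/s): [2.57, 2.57, 3.14, 3.14, 3.14, 3.14, 3.14].

INTERFACE

Orientations are given as a unit quaternion [x, y, z, w].
In Python, from workcell import manip, open_jaws, clamp, ik, imaging gives the robot as it stands. Calls block until the motion is done:
- manip.move_to(position, orientation): joint-space move of the TCP to a pose.
- manip.line_to(position, ori=None, max_speed=0.15): straight line of the TCP; ori=None keeps the orientation; max_speed is the mean speed in m/s.
- manip.set_joints(angles): joint-space move.
- open_jaws() and clamp(squeeze=None): open the fingers fully, or close them until they stop; squeeze is the grip in N (None keeps the last).
- manip.hold(seconds).
- ik(position, orientation): joint angles nearest the present ones, or None.
- manip.get_state(): the state.
- imaging.snapshot(name): name is "scene" or "top" or "wrist"; returns a dict with "frame" (420x560x3 uint8, blue, green, red), "intrinsics" (3x3 intrinsics, pixels), "xyz" and "rotation" of the camera in the world; the wrist camera has in their place "mount" (4x4, takes a point from camera to tool coordinates, whose origin is the TCP and whose axes are the tool frame's). Camera axes: x right, y up, looking along -z (the intrinsics and any distortion apply to the point x, -y, -z); pixel columns grow to the right and rows downward; lengths in m; the calibration is good to about 2 mm. A picture is of the moment at which its call begins: read the wrist's pose just before it. There is no depth.
A pose or a line that the arm cannot do raises manip.IKError and nothing moves.
- manip.hand_in(): hands the job in, once; it reports no verdict.
The state is a dict: "time_s": time; "q": joint angles; "qd": joint speeds; "effort": joint torques, N m; "tool_pos": TCP position; "tcp_rot": TCP orientation; "contact_force": force on the tool from outside, world axes, zero at the start; "wrist_torque": the same for the moment, N m; "gripper_width": finger opening in m.
Only numpy, scipy, OpenCV 4.12 (cv2) and the standard library are available. Lean on these libraries where they do the work, as an engineer would, in place of code of your own. Each camera call takes 0.05 s, during which the arm holds its last target. There are 200 camera calls.

## Working session

There is one attempt and no reset: what is moved stays moved. The work goes in short steps, each a Python script; the robot and the scene stay as the last script left them, time stands still between calls to the robot, and variables do not carry over. Pictures are saved under pics/ and viewed, about 8 in all and at most 12, crops included, and the job is handed in when it is done.

```bash
mkdir -p pics; ls
python3 - <<'E'
from workcell import manip, imaging
import cv2,numpy as np
for n in ("scene","top"):
    s=imaging.snapshot(n); cv2.imwrite(f"pics/{n}0.png",s["frame"]); np.savez(f"{n}0.npz",**{k:v for k,v in s.items()})
    print(n,{k:np.round(v,4).tolist() for k,v in s.items() if k!="frame"})
st=manip.get_state(); print(st["time_s"],st["tool_pos"],st["tcp_rot"],st["gripper_width"],manip.tcp_to_tips)
E
```

```text
pics
scene {'intrinsics': [[440.2317, 0.0, 276.9147], [0.0, 440.2317, 206.7767], [0.0, 0.0, 1.0]], 'xyz': [0.9988, 0.5615, 0.9529], 'rotation': [0.1205, 0.3309, 0.8834, 0.3092]}
top {'intrinsics': [[497.8754, 0.0, 285.8203], [0.0, 497.8754, 211.5031], [0.0, 0.0, 1.0]], 'xyz': [0.2191, 0.0033, 1.4996], 'rotation': [0.0739, -0.0751, -0.6942, 0.7121]}
0.1 [0.18329448 0.59695444 0.24900678] [ 0.56900934  0.41989228 -0.4207333  -0.56824496] 0.08820494205678499 0.011
```

View pics/scene0.png

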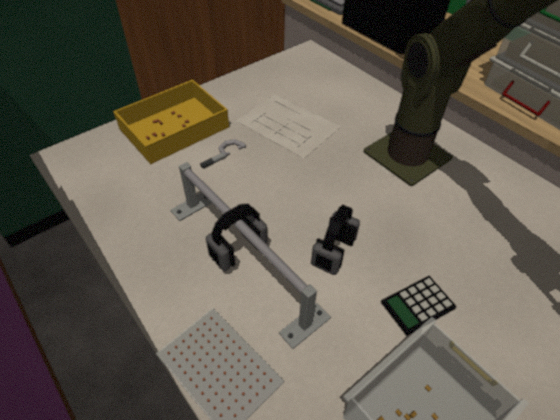

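View pics/top0.png

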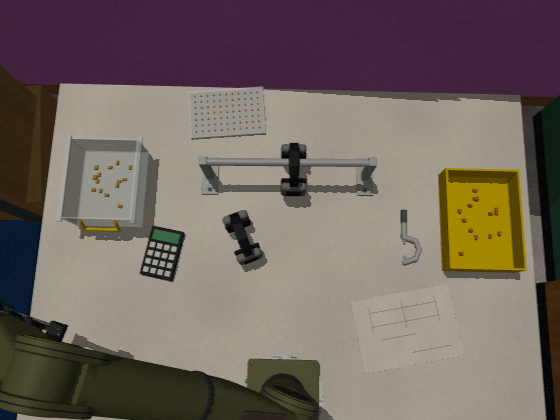

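Top view: rail runs from about (208,161) to (372,162), the hung pair is at (294,168), and the loose pair at (242,237) with cups at (236,218) and (250,250). Scene view: the loose pair is at (336,238). I'll measure with enlarged crops.

```bash
cat > h.py <<'E'
import numpy as np, cv2
from scipy.spatial.transform import Rotation as R
def ray(s,uv,K=None):
    K=s["intrinsics"]; d=np.linalg.inv(K)@np.array([uv[0],uv[1],1.]); return np.array(s["xyz"]),R.from_quat(s["rotation"]).apply(d*[1,-1,-1])
def plane(s,uv,z):
    o,d=ray(s,uv); return o+d*(z-o[2])/d[2]
def proj(s,p):
    c=R.from_quat(s["rotation"]).inv().apply(np.atleast_2d(p)-s["xyz"])*[1,-1,-1]
    q=c@np.array(s["intrinsics"]).T; return q[:,:2]/q[:,2:]
def two(s1,a,s2,b):
    o,d=ray(s1,a);p,e=ray(s2,b); A=np.c_[d,-e]; t=np.linalg.lstsq(A,p-o,rcond=None)[0]
    x,y=o+d*t[0],p+e*t[1]; return (x+y)/2,np.linalg.norm(x-y)
E
python3 - <<'E'
from h import *
T=np.load("top0.npz");S=np.load("scene0.npz")
print(S["rotation"].shape, sorted(T.files))
for uv in [(208,161),(372,162)]: print("rail",plane(T,uv,.156).round(3))
print("hung",plane(T,(294,168),.176).round(3)); print("loose",plane(T,(242,237),.15).round(3))
print("loose/two",two(T,(242,236),S,(338,222)))
a=cv2.resize(T["frame"][130:280,185:385],None,fx=4,fy=4,interpolation=cv2.INTER_CUBIC)
a=cv2.convertScaleAbs(a,alpha=1.5,beta=20)
cv2.imwrite("pics/topcrop.png",a)
b=cv2.resize(S["frame"][150:300,165:365],None,fx=4,fy=4,interpolation=cv2.INTER_CUBIC)
cv2.imwrite("pics/scenecrop.png",cv2.convertScaleAbs(b,alpha=1.7,beta=20))
E
```

```text
(4,) ['frame', 'intrinsics', 'rotation', 'xyz']
rail [0.647 0.228 0.156]
rail [ 0.656 -0.235  0.156]
hung [ 0.626 -0.015  0.176]
loose [0.434 0.123 0.15 ]
loose/two (array([0.44369266, 0.12487209, 0.11179547]), np.float64(0.003694890013022892))
```

View pics/topcrop.png

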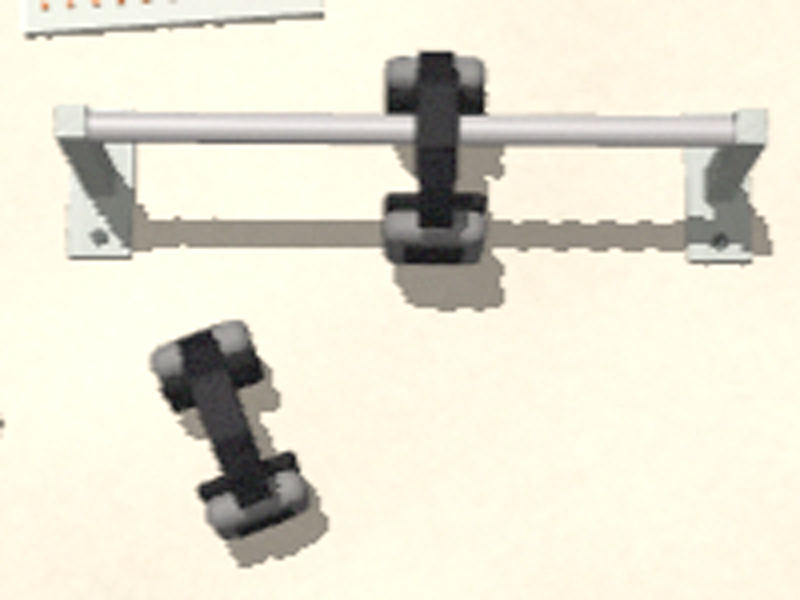

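View pics/scenecrop.png

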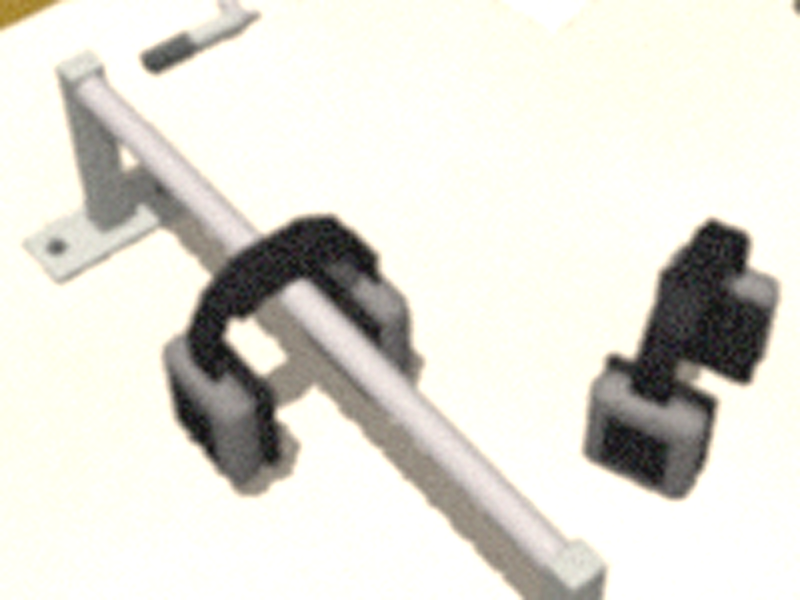

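Crops: the rail's inner ends are at top pixels (207,161) and (369,162). The hung crown sits at u≈294, so the +y side has more room. The loose pair's axis is yawed about 18°, with a clear arch. Next I'll go above it and look with the wrist camera.

```bash
cat >> h.py <<'E'
def down(yaw):
    "tool y down, jaws (tool x) along yaw+90deg or its half turn"
    a=yaw+np.pi/2; x=np.array([np.cos(a),np.sin(a),0]); y=np.array([0,0,-1.])
    return R.from_matrix(np.c_[x,y,np.cross(x,y)]).as_quat()
def best(ik,p,yaw,q):
    c=[(np.abs(np.array(j)-q).max(),o) for o in (down(yaw),down(yaw+np.pi)) if (j:=ik(p,o)) is not None]
    return min(c,key=lambda t:t[0])
def wrist(imaging,manip):
    st=manip.get_state(); s=imaging.snapshot("wrist"); M=np.array(s["mount"])
    Rt=R.from_quat(st["tcp_rot"]).as_matrix()
    s["xyz"]=Rt@M[:3,3]+st["tool_pos"]; s["rotation"]=R.from_matrix(Rt@M[:3,:3]).as_quat(); return s
E
python3 - <<'E'
from h import *
from workcell import manip, imaging, ik
T=np.load("top0.npz")
a=plane(T,(207,161.2),.145);b=plane(T,(368.75,162.3),.145);print("rail ends",a.round(4),b.round(4))
p=np.array([.437,.123,.36]); q=np.array(manip.get_state()["q"])
d,o=best(ik,p,np.radians(18),q); print(d,np.round(ik(p,o),2))
manip.move_to(p,o)
s=wrist(imaging,manip); np.savez("w1.npz",**s); cv2.imwrite("pics/w1.png",s["frame"])
st=manip.get_state();print(st["time_s"],st["tool_pos"],st["contact_force"],s["xyz"])
print(np.round(proj(s,[[.437,.123,.15],[.437,.123,.34]]),0))
E
```

```text
rail ends [0.6496 0.2321 0.145 ] [ 0.6585 -0.2277  0.145 ]
1.1434259384210912 [-0.76  0.35  0.55  1.91 -0.23  0.93 -1.36]
2.1333 [0.4369257  0.12405544 0.35971882] [ 0.37693708  0.42780862 -0.05497143] [0.50724955 0.14726997 0.49367912]
[[284. 181.]
 [285. 258.]]
```

View pics/w1.png

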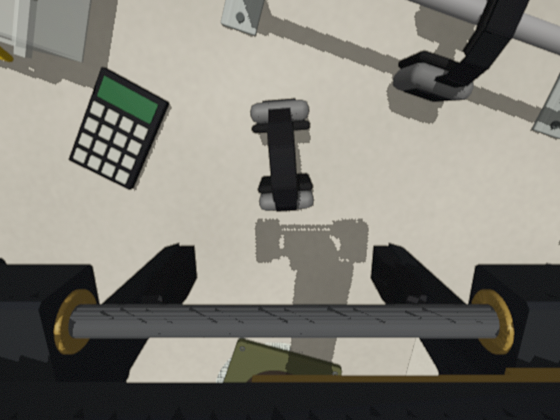

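Wrist view: the loose pair's arch is vertical in the image. Its upper cup's outer edge is at row ~99, the lower cup's at row ~210, and the band is centred at u≈283. I'll use contours for the axis and centre.

Run:
```python
from h import *
s=dict(np.load("w1.npz")); f=s["frame"]; g=cv2.cvtColor(f,cv2.COLOR_BGR2GRAY)
T=np.load("top0.npz")
roi=np.zeros_like(g); roi[90:216,235:330]=1
# silhouette minus shadow: shadow is brownish (R>B); object grey/black
print("px samples", f[150,305].tolist(), f[120,300].tolist(), f[150,283].tolist(), f[106,280].tolist())
band=((g<60)&(roi>0)).astype(np.uint8)
pts=[]
for v in (140,150,160,170):
    u=np.where(band[v,255:312])[0]+255; l,r=plane(s,(u.min(),v),.15),plane(s,(u.max()+1,v),.15)
    print(v,u.min(),u.max(),"width",np.linalg.norm(l-r).round(4),((l+r)/2).round(4)); pts.append((l+r)/2)
d=pts[0]-pts[-1]; print("yaw band",np.degrees(np.arctan2(d[1],d[0])))
n,lab,stt,c=cv2.connectedComponentsWithStats((((f.max(2).astype(int)-f.min(2))<14)&(g<150)&(roi>0)).astype(np.uint8))
i=1+stt[1:,4].argmax(); print(stt[i],c[i])
ys,xs=np.where(lab==i)
for v in (104,108,198,204):
    x=xs[ys==v]; print(v,x.min(),x.max(), [plane(s,((x.min()+x.max()+1)/2,v),z).round(4).tolist() for z in (.07,)], np.linalg.norm(plane(s,(x.min(),v),.078)-plane(s,(x.max()+1,v),.078)).round(4))
top,bot=ys.min(),ys.max()+1
for z in (.06,.078): print("outer",z,plane(s,(280,top),z).round(4),plane(s,(287,bot),z).round(4),np.linalg.norm(plane(s,(280,top),z)-plane(s,(287,bot),z)).round(4))
```

```text
px samples [177, 191, 195] [49, 48, 49] [37, 35, 36] [130, 131, 132]
140 268 293 width 0.0275 [0.4784 0.1402 0.15  ]
150 269 294 width 0.0278 [0.4687 0.1359 0.15  ]
160 270 295 width 0.028 [0.4589 0.1316 0.15  ]
170 271 295 width 0.0272 [0.4487 0.1277 0.15  ]
yaw band 22.849707180559466
[ 250   98   64  114 5095] [283.09499509 153.78370952]
104 254 307 [[0.5143, 0.1524, 0.07]] 0.067
108 251 308 [[0.5093, 0.1521, 0.07]] 0.0722
198 259 313 [[0.3995, 0.1071, 0.07]] 0.0742
204 259 312 [[0.3911, 0.1051, 0.07]] 0.0732
outer 0.06 [0.5211 0.156  0.06  ] [0.3775 0.099  0.06  ] 0.1545
outer 0.078 [0.5205 0.1557 0.078 ] [0.3829 0.101  0.078 ] 0.148
```

The estimates agree: centre (0.451, 0.128), yaw ≈21.5°, and cup-to-cup length 0.148 against 0.146. I'll grasp the crown high, with the tips at 0.135, so the fingers stay above the rail when hung.

Run:
```python
from h import *
from workcell import manip, imaging, ik, clamp, open_jaws
c=np.array([.451,.128]); q=np.array(manip.get_state()["q"])
d,o=best(ik,[*c,.3],np.radians(21.5),q)
d2,o2=best(ik,[.6516,.13,.36],np.radians(1.1),q); print(d,d2,np.round(o,3),np.round(o2,3))
manip.move_to([*c,.22],o); manip.line_to([*c,.146],max_speed=.08)
st=manip.get_state();print(st["tool_pos"],st["contact_force"])
clamp(25); st=manip.get_state();print("w",st["gripper_width"],st["contact_force"],st["time_s"])
if .022<st["gripper_width"]<.036:
    manip.line_to([*c,.37],max_speed=.12); st=manip.get_state();print("w",st["gripper_width"],st["contact_force"],st["time_s"])
    s=wrist(imaging,manip); np.savez("w2.npz",**s)
    t=imaging.snapshot("scene"); cv2.imwrite("pics/w2.png",np.hstack([cv2.resize(s["frame"],(400,300)),cv2.resize(t["frame"],(400,300))]))
```

```text
0.14957056916397526 0.6135239717972139 [ 0.584 -0.398  0.398 -0.584] [ 0.505 -0.495  0.495 -0.505]
[0.45133348 0.12805402 0.14641898] [-0.15194381  0.12531722  0.65884386]
w 0.029639180532392558 [0.55454072 1.56270589 0.7910134 ] 4.7333
w 0.02974170527939202 [-0.60507112 -0.48116747 -3.15315183] 6.75
```

View pics/w2.png

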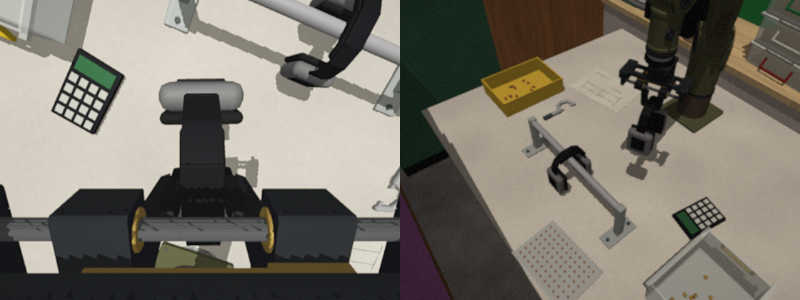

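Held: jaw width 29.7 mm and weight felt about 3 N. The wrist view shows the front cup at about (202,95) in the small picture. I'll measure the in-hand offset, then carry it over the rail.

Run:
```python
from h import *
from workcell import manip, imaging, ik
s=dict(np.load("w2.npz")); f=s["frame"]; g=cv2.cvtColor(f,cv2.COLOR_BGR2GRAY).astype(int)
st=manip.get_state(); Rt=R.from_quat(st["tcp_rot"])
m=((f.max(2).astype(int)-f.min(2))<14)&(g<165); sub=np.zeros_like(m); sub[100:178,215:350]=m[100:178,215:350]
n,lab,stt,c=cv2.connectedComponentsWithStats(sub.astype(np.uint8)); i=1+stt[1:,4].argmax(); print(stt[i],c[i])
ys,xs=np.where(lab==i); oz=st["tool_pos"][2]-.146
for v in (ys.min(),):
    x=xs[ys<=v+1]
    for z in (.05,.075): print("outer edge, tool frame",z,Rt.inv().apply(plane(s,(x.mean(),v),oz+z)-st["tool_pos"]).round(4))
for v in (135,145): 
    x=xs[ys==v]; print(v,x.min(),x.max(),Rt.inv().apply(plane(s,((x.min()+x.max()+1)/2,v),oz+.078)-st["tool_pos"]).round(4))
d,o=best(ik,[.6516,.13,.37],np.radians(1.1),np.array(st["q"]))
manip.line_to([.6516,.13,.37],o,max_speed=.12)
st=manip.get_state();print(st["time_s"],st["tool_pos"],st["contact_force"],st["gripper_width"])
s=wrist(imaging,manip); np.savez("w3.npz",**s); cv2.imwrite("pics/w3.png",s["frame"])
```

```text
[ 222  110  119   68 7142] [281.48053766 143.5908709 ]
outer edge, tool frame 0.05 [0.0023 0.0959 0.0745]
outer edge, tool frame 0.075 [0.002  0.0709 0.0744]
135 223 339 [-0.0011  0.0679  0.0596]
145 225 337 [-0.0011  0.0679  0.0535]
8.675 [0.65123678 0.13005249 0.37012302] [ 0.87675029 -0.56958867 -2.69749704] 0.029321532022221045
```

View pics/w3.png

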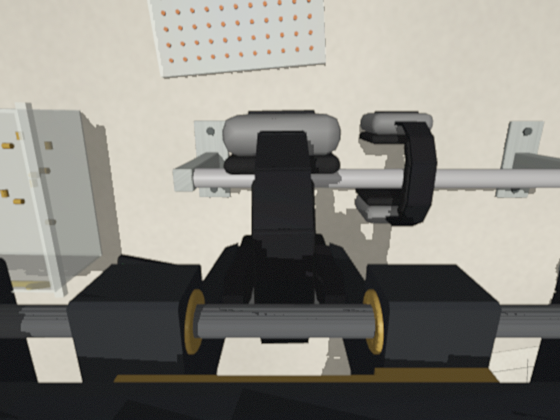

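In-hand offset is under 1 mm: the outer edge is at 74.5 mm against 74. The wrist view shows the rail at row ~178, its left post at u≈193, and the hung crown at u≈420. I'll refine the rail from this close view.

Run:
```python
from h import *
s=dict(np.load("w3.npz")); g=cv2.cvtColor(s["frame"],cv2.COLOR_BGR2GRAY).astype(int)
for u in (210,345,350,450,475): 
    c=g[155:205,u]; print(u,c[8:40].tolist())
for uv in [(350,178.5),(475,178.5),(210,179)]: print(plane(s,uv,.145).round(4))
print("post inner",plane(s,(193,180),.156).round(4),"hung crown",plane(s,(420,178),.176).round(4),"cups y",plane(s,(361,125),.108).round(4),plane(s,(433,122),.108).round(4))
```

```text
210 [86, 84, 86, 84, 87, 111, 145, 165, 174, 177, 182, 187, 196, 204, 210, 211, 203, 192, 186, 180, 174, 167, 155, 138, 120, 121, 130, 148, 172, 186, 189, 188]
345 [214, 215, 215, 217, 213, 185, 157, 160, 172, 178, 181, 186, 192, 197, 202, 201, 196, 190, 185, 180, 175, 167, 156, 142, 124, 125, 128, 150, 197, 214, 214, 213]
350 [217, 216, 217, 218, 215, 192, 162, 160, 172, 177, 181, 186, 191, 196, 200, 200, 196, 190, 185, 180, 176, 168, 157, 142, 123, 121, 150, 199, 216, 215, 215, 214]
450 [208, 209, 209, 211, 207, 183, 158, 159, 171, 176, 180, 185, 187, 190, 191, 191, 189, 187, 184, 179, 174, 167, 156, 143, 126, 124, 124, 146, 193, 211, 210, 207]
475 [211, 211, 211, 213, 210, 186, 158, 158, 168, 175, 179, 184, 186, 188, 189, 190, 189, 187, 183, 180, 174, 167, 157, 143, 126, 123, 130, 162, 200, 213, 213, 213]
[0.6525 0.054  0.145 ]
[ 0.6552 -0.0891  0.145 ]
[0.6489 0.2142 0.145 ]
post inner [0.6497 0.2306 0.156 ] hung crown [ 0.6607 -0.0124  0.176 ] cups y [0.7108 0.0379 0.108 ] [ 0.7159 -0.0484  0.108 ]
```

Rail x ≈ 0.651 at y=0.13, agreeing with the top view. Free stretch is 0.035 to 0.230. Now I'll lower until contact.

Run:
```python
from h import *
from workcell import manip, imaging, open_jaws
x,y=.651,.132
manip.line_to([x,y,.37],max_speed=.05)
manip.line_to([x,y,.185],max_speed=.1)
manip.hold(.2); f0=manip.get_state()["contact_force"]; print(f0)
for z in np.arange(.180,.1695,-.0015):
    manip.line_to([x,y,z],max_speed=.03); st=manip.get_state(); df=st["contact_force"]-f0
    print(z.round(4),st["tool_pos"].round(4),df.round(2))
    if df[2]>1.8: break
print(st["time_s"],st["gripper_width"])
s=imaging.snapshot("scene"); w=wrist(imaging,manip)
cv2.imwrite("pics/w4.png",np.hstack([cv2.resize(s["frame"][120:330,130:410],(400,300)),cv2.resize(w["frame"],(400,300))]))
```

```text
[-0.62899416 -0.91563903 -2.01047227]
0.18 [0.6507 0.132  0.1796] [-0.03  0.66 -0.49]
0.1785 [0.651  0.132  0.1784] [ 0.91  0.89 -0.44]
0.177 [0.651  0.132  0.1769] [ 0.55  1.18 -0.8 ]
0.1755 [0.6509 0.132  0.1754] [ 0.36  1.75 -0.47]
0.174 [0.6509 0.132  0.1739] [ 0.61  1.84 -0.12]
0.1725 [0.6509 0.132  0.1724] [-0.01  0.18 -0.2 ]
0.171 [0.6513 0.132  0.1717] [-2.34  1.03  5.1 ]
12.9917 0.02972334098635434
```

View pics/w4.png

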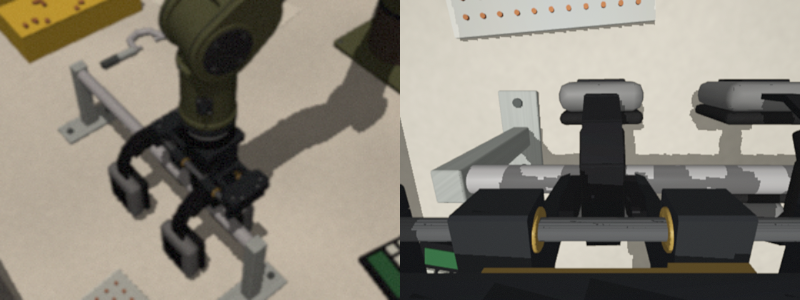

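Contact came at TCP z = 0.1717 (0.172 predicted). The pair straddles the rail between the post and the hung pair, clear of both. I'll release, retreat and check.

Run:
```python
from h import *
from workcell import manip, imaging, open_jaws
open_jaws(); manip.hold(.4); st=manip.get_state(); print(st["gripper_width"],st["contact_force"])
p=st["tool_pos"]; manip.line_to([p[0],p[1],.36],max_speed=.08)
manip.line_to([.45,.25,.40],max_speed=.15); manip.hold(1)
S=imaging.snapshot("scene");T=imaging.snapshot("top")
cv2.imwrite("pics/end.png",np.hstack([cv2.resize(S["frame"][120:330,130:410],(400,300)),cv2.resize(T["frame"][100:310,140:420],(400,300))]))
a,b=np.load("scene0.npz")["frame"],S["frame"]; print("hung change scene",cv2.absdiff(a,b)[205:270,205:240].mean())
a,b=np.load("top0.npz")["frame"],T["frame"]; print("hung change top",cv2.absdiff(a,b)[140:200,280:308].mean())
st=manip.get_state(); print(st["time_s"],st["contact_force"])
```

```text
0.08838580243071843 [ 0.01121244  0.27643215 -0.54318463]
hung change scene 6.512967032967033
hung change top 10.979563492063493
19.7917 [-0.23061067 -0.00385661 -0.19322575]
```

View pics/end.png

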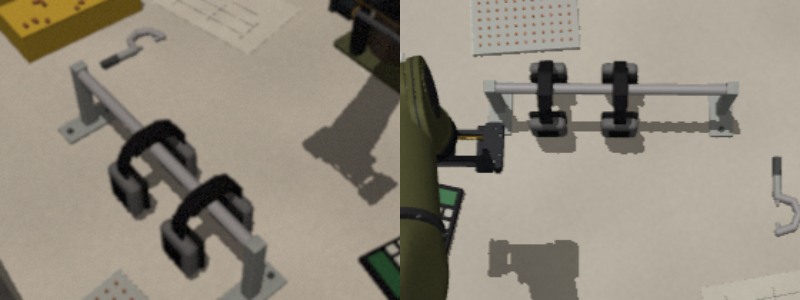

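Both views show the pair hung squarely across the rail, clear of the other pair, with one cup on each side. The difference figures could be exposure changes, so I'll check the hung pair's and bystanders' positions numerically before handing in.

Run:
```python
from h import *
from workcell import manip, imaging
T0=np.load("top0.npz")["frame"];S0=np.load("scene0.npz")["frame"];T=imaging.snapshot("top")["frame"];S=imaging.snapshot("scene")["frame"]
for n,a,b,(r0,r1,c0,c1) in [("hung top",T0,T,(135,205,278,310)),("hung scene",S0,S,(195,275,195,272)),("mic",T0,T,(200,270,395,430)),("calc scene",S0,S,(270,335,375,460)),("bench control",T0,T,(210,300,290,340))]:
    A,B=[cv2.cvtColor(x[r0:r1,c0:c1],cv2.COLOR_BGR2GRAY).astype(np.float32) for x in (a,b)]
    cen=[np.argwhere(x<.42*np.percentile(x,90)).mean(0).round(2) if (x<.42*np.percentile(x,90)).any() else None for x in (A,B)]
    print(n,"shift",np.round(cv2.phaseCorrelate(A,B)[0],2),"dark centroid",cen,"mean",A.mean(),B.mean())
manip.hand_in(); print(manip.get_state()["time_s"])
```

```text
hung top shift [-0.03  0.08] dark centroid [array([35.76, 15.66]), array([35.7, 15.7])] mean 81.56563 93.97946
hung scene shift [-0.02  0.03] dark centroid [array([36.45, 36.4 ]), array([41.79, 41.69])] mean 98.5375 99.41071
mic shift [0.03 0.01] dark centroid [array([15.71,  8.14]), array([15.84,  7.96])] mean 145.55305 164.18367
calc scene shift [-0.04  0.02] dark centroid [array([38.02, 37.6 ]), array([37.98, 37.63])] mean 110.355835 117.58462
bench control shift [0.   0.14] dark centroid [None, None] mean 153.97867 173.19711
the job is handed in; nothing more can be done
the job is handed in; nothing more can be done
```

The loose ear defenders now hang over the rail at about y = 0.13, on the wider free stretch between the left post and the other pair. I handed the job in at about 20 s of the 48 s allowed.

- **How it went:** I gripped the crown from above at 25 N (jaws read 29.7 mm against the 30 mm crown). The pair met the rail at tool height 0.1717 m, against 0.172 predicted. I then released it and backed away clear.
- **Final views:** The scene and top cameras show the headband square across the rail with one cup on each side. It hangs clear of both the post and the other pair.
- **Other objects:** The hung pair, the micrometer and the calculator shifted by less than 0.1 pixel between the first and last pictures.
- **Checks that disagreed:**
  - The plain image-difference check on the hung pair was non-zero. The bare bench brightened by a similar amount, so I put that down to exposure or lighting.
  - The hung pair's dark centroid in the scene view moved about 5 pixels. I think the newly hung pair entering that crop caused this, because the scene shift and the top-view centroid both show no movement.

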